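# Swap the failed relay in the test socket and check its clamping screw

## Task

Pull the failed relay (red cap) out of the grey test socket and put it in the blue scrap bin, then take the blue-capped relay from the black carrier and plug it fully home in the socket, its white bar at the same end as the socket's. Then check that the socket's clamping screw holds: twist its orange grip clockwise until the pointer stands in the green zone, keep it there for about a second without ever reaching the red zone, and let it spring back. Leave the yellow-capped relay, the tape roll and the fuse pack as they are.

Things in the scene. Friction and masses are not known exactly. Their poses are not given: they have to be found in the camera images.
- failed_relay_mid (a point): Failed relay, red cap, amber case, plugged in the socket at the start (no latch, lifts straight out). Body 30 (x) x 44 (y) x 48 mm tall with flat sides, plus a 14 mm plug foot below, about 60 g. Site in the middle of the body, 24 mm under its top and 24 mm above its shoulder (the body's underside); z up
- good_relay_mid (a point): Good relay, blue cap, white case, standing in either place of the black carrier at the start. Body 30 (x) x 44 (y) x 48 mm tall with flat sides, plus a 14 mm plug foot below, about 60 g; white bar on the cap at the key end (+y). Site in the middle of the body, 24 mm under its top and 24 mm above its shoulder (the body's underside); z up
- other_relay_mid (a point): Relay of another type, yellow cap, white case, in the other place of the carrier; stays there. Same shape, size and point as the good relay
- failed_relay: The failed relay again, same shape as the good one; origin in the middle of its shoulder, 24 mm below its middle point
- good_relay: The good relay again; origin in the middle of its shoulder, 24 mm below its middle point. Foot, reaching 14 mm below the shoulder: main block 18 x 18 mm centred at y = -8 mm and key pin 8 x 8 mm centred at y = +13.5 mm, so it fits one way round only; the last 4 mm of both taper in by 1.5 mm on each side
- socket_seat (a point): Middle of the grey test socket's top face (64 x 76 mm, 30 mm above the worktop). Axes: x away from the orange grip, y to the white bar (key end), z up. A seated relay has the same axes, its shoulder on this face, its middle 24 mm above this point. Holes 18 mm deep, 1.25 mm wider than the foot on each side. Fixed; base plate 8 mm thick, 105 mm to -x, 45 to +x, 42 to each side
- grip_mid (a point): On the vertical axis of the orange torque grip, 75 mm to -x of the socket's middle, 42 mm above the worktop. The grip is a bar 34 mm long (x), 12 mm wide (y), from 28 to 52 mm above the worktop, over a black boss 54 mm across and 18 mm tall. The axes turn with it; pinch it across y
- torque_grip (a joint): Twist of the orange grip against its torsion spring, rad, 0 at rest, growing clockwise seen from above; 1 N m per rad, so it is also the torque on the screw in N m. The screw itself is tight and does not turn. Green zone 0.2 to 0.45, red zone from 0.6; springs back to 0 when let go
- bin_floor (a point): Middle of the floor inside the blue scrap bin (fixed), 2 mm above the worktop; inside about 160 mm (x) by 105 mm (y); side and back walls 74 mm high, front wall (-x) 37 mm high, 3 mm thick; x points to the back
- carrier_top (a point): Middle of the top face of the black relay carrier (fixed block, 66 mm in x, 126 mm in y, 20 mm high); its two places lie 31 mm to +y and to -y of this; relays stand with the shoulder on this face, the foot in holes 2 mm wider on each side, axes along the carrier's within about 10 degrees
- tape: Orange tape roll, 76 mm across, 19 mm high, lying loose; origin under its centre; a bystander
- fuses: Cream cardboard fuse pack, 30 x 50 x 16 mm, loose; origin under its centre; a bystander

How it is judged:
On the way, in this order (a step that is already met when the one before it is completed fails the run):
1. The failed relay lies in the blue bin (x of failed_relay_mid in the frame of bin_floor between -0.08 and 0.08 m and y of failed_relay_mid in the frame of bin_floor between -0.053 and 0.053 m and z of failed_relay_mid in the frame of bin_floor below 0.06 m and linear speed of failed_relay below 0.03 m/s), for 0.2 s.
2. The good relay is plugged fully home in the socket (horizontal distance between good_relay_mid and socket_seat below 0.004 m and z of good_relay_mid in the frame of socket_seat between 0.02 and 0.0265 m and angle between good_relay_mid's own z axis and vertical below 0.06 rad and angle between the x axis of good_relay_mid and the x axis of socket_seat, either way round below 0.1 rad and linear speed of good_relay below 0.03 m/s), for 0.2 s.
3. The grip is twisted into the green zone and kept there (value of joint torque_grip between 0.2 and 0.5 rad), for 0.5 s.
At the end, for the whole second after the job is handed in: Red-capped relay at rest in the bin, its middle under 60 mm above the floor; blue-capped one at rest in the socket, shoulder within 2.5 mm of the face, 4 mm of centre, 0.06 rad of upright, 0.1 rad of square; grip back within 0.04 rad of rest, after 0.5 s kept at 0.2 to 0.5 rad (all of step 1 and all of step 2 and value of joint torque_grip between -0.04 and 0.04 rad); the robot touches nothing.
It fails at once if The grip is twisted into the red zone (0.6 rad) (value of joint torque_grip above 0.6 rad).
It fails at once if The yellow-capped relay moved over 20 mm (distance of other_relay_mid from where it was at the start of the episode above 0.02 m).
It fails at once if The tape roll or the fuse pack moved over 30 mm (distance of any of tape, fuses from where it was at the start of the episode above 0.03 m).
It also fails if it takes over 58 s, if anything falls off the work surface, if the arm or the gripper's body presses on something with over 40 N, if the wrist force passes 120 N, or if a joint passes its speed limit or range.

## Robot

A 7-joint arm with a two-finger parallel gripper is mounted at the origin on a cart in front of the work surface, level with it; the furniture and walls round the work are solid. World frame = base frame: x ahead of the robot, y to its left, z up, the work surface at z = 0. Lengths are in m, angles in rad, forces in N, time in s.
With the tool pointing down it reaches from about 0.425 to 0.875 m from the base axis. Payload 4.7 kg.
Tool frame: the origin (TCP) lies midway between the tips of the shut fingers; the grasp point (between the pads) lies 19 mm behind it; z points along the fingers, x is the direction in which the jaws open and shut, and the axes are right-handed (so a half turn about z gives the same grasp; the last joint's range is limited). The gripper opens to 85 mm and grips with 20 to 120 N. Pads are 22 mm wide; open, the fingers measure 114 mm over their backs; the gripper's body (76 mm by 85 mm) begins 54 mm behind the grasp point. The pads swing forward as they close: fully open they stand 13 mm farther back than shut.
Start: joints at [1.134, 0.321, -0.07, 1.45, 0.023, 1.371, -0.057], TCP at [0.283, -0.585, 0.231] pointing down, gripper open.
Joint ranges: [-2.86, 2.86], [-0.3, 2.09], [-1.38, 1.24], [0.06, 2.45], [-1.56, 4.7], [0.09, 2.05], [-2.69, 2.69]. Speed limits (rad/s): [2.57, 2.57, 3.14, 3.14, 3.14, 3.14, 3.14].

## Interface

Orientations are given as a unit quaternion [x, y, z, w].
In Python, from plant import manip, snapshot, get_calibration gives the robot as it stands. The module is installed in compiled form; this text tells all that it offers. Calls block until the motion is done:
- manip.move_ptp(position, orientation): joint-space move of the TCP to a pose.
- manip.line_to(position, ori=None, rate=0.15, contact_N=None): straight line of the TCP; ori=None keeps the orientation; rate is the mean speed in m/s. With contact_N (N) it stops when the force on the tool has changed by that much, and returns True; else False.
- manip.set_joints(angles): joint-space move.
- manip.move_gripper(opening, grip_force=None): finger opening in m; grip_force is the grip in N (None keeps the last); returns when the fingers have stopped.
- manip.dwell(seconds).
- manip.solve_ik(position, orientation): joint angles nearest the present ones, or None.
- manip.observe(): the state.
- snapshot(name): name is "scene" or "top"; returns the picture (384x512x3 uint8, blue, green, red); there is no depth.
- get_calibration(name): a dict with "mtx" (3x3 intrinsics, pixels), "rvec" (rotation vector, rad) and "tvec" (3), from world to camera coordinates, as OpenCV has them. Camera axes: x right, y down, z forward; pixel columns grow to the right and rows downward; lengths in m; the calibration is good to about 2 mm. A picture is of the moment at which its call begins. get_calibration takes no time and is no camera call.
A pose or a line that the arm cannot do raises manip.MotionError and nothing moves.
- manip.finish_job(): hands the job in, once; it reports no verdict.
The state is a dict: "time": time; "q": joint angles; "joint_velocities": joint speeds; "joint_torque": joint torques, N m; "eef_pos": TCP position; "eef_rot": TCP orientation; "ft_force": force on the tool from outside, world axes, zero at the start; "wrist_torque": the same for the moment, N m; "finger_gap": finger opening in m.
Only numpy, scipy, OpenCV 4.12 (cv2) and the standard library are available. Lean on these libraries where they do the work, as an engineer would, in place of code of your own. Each camera call takes 0.05 s, during which the arm holds its last target.

## Working session

There is one attempt and no reset: what is moved stays moved. The work goes in short steps, each a Python script; the robot and the scene stay as the last script left them, time stands still between calls to the robot, and variables do not carry over. Pictures are saved under pics/ and viewed, and the job is handed in when it is done.

```bash
mkdir -p pics
python3 - <<'E'
from plant import manip, snapshot, get_calibration
import cv2
for n in ("scene","top"):
    im=snapshot(n); cv2.imwrite(f"pics/{n}0.png",im); print(n,get_calibration(n))
print(manip.observe())
E
```

```text
scene {'mtx': array([[467.29822981,   0.        , 259.11232204],
       [  0.        , 467.29822981, 196.32417184],
       [  0.        ,   0.        ,   1.        ]]), 'rvec': array([ 0.72580402, -2.70091013,  1.0124301 ]), 'tvec': array([0.43444185, 0.35681144, 0.92951776])}
top {'mtx': array([[350.90519271,   0.        , 260.61876173],
       [  0.        , 350.90519271, 186.50417852],
       [  0.        ,   0.        ,   1.        ]]), 'rvec': array([ 2.17955456, -2.23235521,  0.0389338 ]), 'tvec': array([-0.12070407,  0.58156508,  1.02925894])}
{'time': 0.1, 'q': array([ 1.13409263,  0.32175502, -0.07011214,  1.45154712,  0.02255849,
        1.37083241, -0.05690026]), 'joint_velocities': array([ 0.00100881, -0.00164513, -0.00143588, -0.00291092,  0.00110959,
       -0.00090291, -0.00025116]), 'joint_torque': array([ 2.97486158e-04, -4.94877899e+01, -3.83694079e-01, -3.15214133e+01,
        1.30453749e-02,  7.37783324e-03, -1.92547674e-05]), 'eef_pos': array([ 0.28296871, -0.58462798,  0.23033205]), 'eef_rot': array([ 8.47268745e-01, -5.31163726e-01, -7.55440509e-04, -4.46733787e-04]), 'ft_force': array([ 0.57796058, -0.09209714,  0.26465378]), 'wrist_torque': array([-0.00277061, -0.04789766,  0.01341421]), 'finger_gap': 0.08508632744188475}
```

View pics/scene0.png

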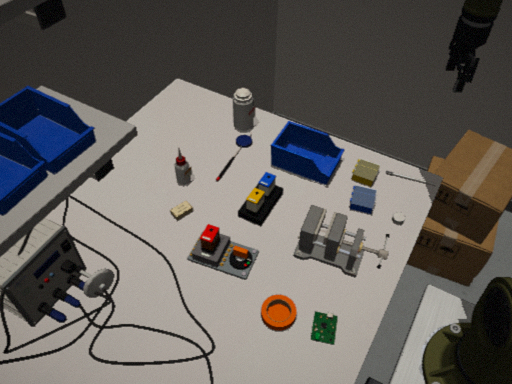

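View pics/top0.png

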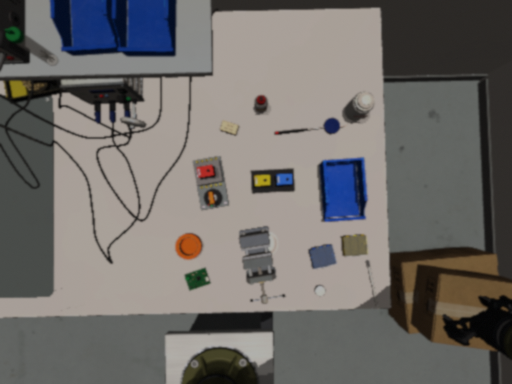

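The top view has the socket around (210,183), the carrier (272,180), the bin (343,189), the tape (189,246) and the fuse pack (229,128). I'll zoom in for detail.

Run:
```python
import cv2
a=cv2.imread("pics/top0.png")[140:230,180:380]; cv2.imwrite("pics/topz.png",cv2.resize(a,None,fx=4,fy=4,interpolation=cv2.INTER_CUBIC))
a=cv2.imread("pics/scene0.png")[115:285,160:350]; cv2.imwrite("pics/scenez.png",cv2.resize(a,None,fx=3.5,fy=3.5,interpolation=cv2.INTER_CUBIC))
```

```text
(no output)
```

View pics/topz.png

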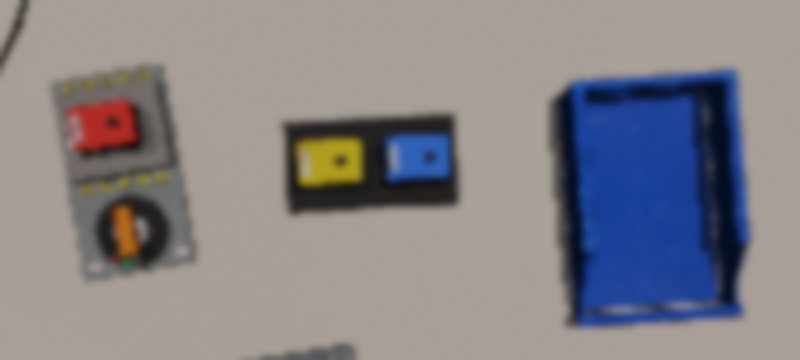

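View pics/scenez.png

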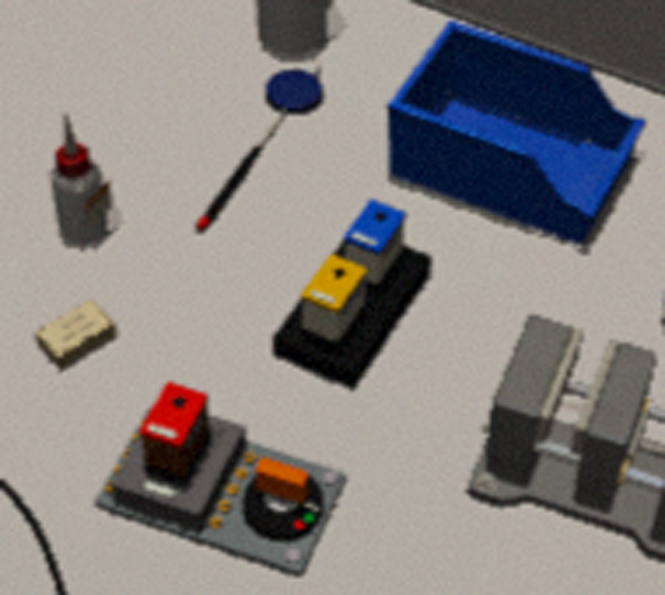

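```bash
cat > h.py <<'E'
from plant import manip, snapshot, get_calibration
import cv2, numpy as np
from scipy.spatial.transform import Rotation as Ro
def cam(n):
    c=get_calibration(n); R=cv2.Rodrigues(c["rvec"])[0]; t=np.array(c["tvec"]).ravel()
    return c["mtx"],R,t
def ray(n,uv,z):
    K,R,t=cam(n); uv=np.atleast_2d(uv).astype(float)
    d=np.c_[uv,np.ones(len(uv))]@np.linalg.inv(K).T@R; C=-R.T@t
    return C+d*((z-C[2])/d[:,2])[:,None]
def proj(n,P):
    c=get_calibration(n); return cv2.projectPoints(np.atleast_2d(P).astype(float),c["rvec"],c["tvec"],c["mtx"],None)[0][:,0]
def grab(n,name,box=None,f=3):
    im=snapshot(n); cv2.imwrite(f"pics/{name}_full.png",im)
    if box: x0,y0,x1,y1=box; cv2.imwrite(f"pics/{name}.png",cv2.resize(im[y0:y1,x0:x1],None,fx=f,fy=f,interpolation=cv2.INTER_CUBIC))
    return im
HS={'red':[((0,150,100),(6,255,255)),((174,150,100),(180,255,255))],'orange':[((7,170,110),(18,255,255))],'yellow':[((20,150,90),(32,255,255))],'blue':[((100,120,150),(118,220,255))]}
def mask(im,col,f=4):
    h=cv2.cvtColor(cv2.resize(im,None,fx=f,fy=f,interpolation=cv2.INTER_CUBIC),cv2.COLOR_BGR2HSV)
    m=0
    for a,b in HS[col]: m=m|cv2.inRange(h,a,b)
    return m
E
python3 - <<'E'
from h import *
for n in("top","scene"):
    im=cv2.imread(f"pics/{n}0.png"); K,R,t=cam(n); print(n,"C",-R.T@t)
    for col,z in(("red",.078),("yellow",.068),("blue",.068),("orange",.052)):
        m=mask(im,col)
        cs,_=cv2.findContours(m,cv2.RETR_EXTERNAL,cv2.CHAIN_APPROX_NONE)
        for c in sorted(cs,key=cv2.contourArea)[::-1][:5]:
            if cv2.contourArea(c)<600: continue
            uv=(c[:,0]+.5)/4-.5
            P=ray(n,uv,z)[:,:2]
            r=cv2.minAreaRect((P*1000).astype(np.float32))
            print(col,uv.mean(0).round(1),"rect mm",np.round(r[0],1),np.round(r[1],1),round(r[2],1))
E
```

```text
top C [ 0.54446839 -0.13159421  1.04804509]
red [205.6 170.9] rect mm [623.   16.5] [30.5 41.2] 8.1
yellow [17.3 88.3] rect mm [871.7 542.3] [48.9 41.8] 10.3
yellow [261.7 179.9] rect mm [ 595.1 -139. ] [32.8 46.2] 2.3
blue [339.6 190.8] rect mm [ 559.5 -354.4] [139.   79.6] 1.6
blue [284.2 178.7] rect mm [ 597.4 -201.3] [26.9 39.2] 2.2
orange [188.2 245.9] rect mm [414.2  73.9] [68.7 71.4] 25.7
orange [210.9 197.4] rect mm [550.    6.9] [34.4 13.5] 8.0
scene C [0.21996108 0.51615232 0.93019422]
red [209.1 233. ] rect mm [619.3  21.5] [30.5 44.6] 8.4
yellow [255.  195.3] rect mm [ 590.5 -136.3] [30.7 47.2] 1.3
blue [327.1 165.6] rect mm [ 482.5 -323.1] [34.  71.8] 2.7
blue [293.  148.5] rect mm [ 588.5 -331.5] [20.8 33.8] 73.4
orange [278.4 310.6] rect mm [399.3  98.7] [71.  71.9] 29.6
orange [240.1 249.4] rect mm [545.5   9.6] [33.7 12.8] 8.7
```

Run:
```python
import cv2,numpy as np
a=cv2.imread("pics/top0.png"); s=cv2.imread("pics/scene0.png")
g=lambda im,x,y,w=26,h=20:cv2.resize(im[y-h//2:y+h//2,x-w//2:x+w//2],None,fx=10,fy=10,interpolation=cv2.INTER_NEAREST)
r1=np.hstack([g(a,206,171),g(a,262,180),g(a,284,179)]);r2=np.hstack([g(s,210,233,26,30),g(s,256,199,26,30),g(s,267,182,26,30)])
cv2.imwrite("pics/caps.png",np.vstack([r1,r2]))
```

```text
(no output)
```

View pics/caps.png

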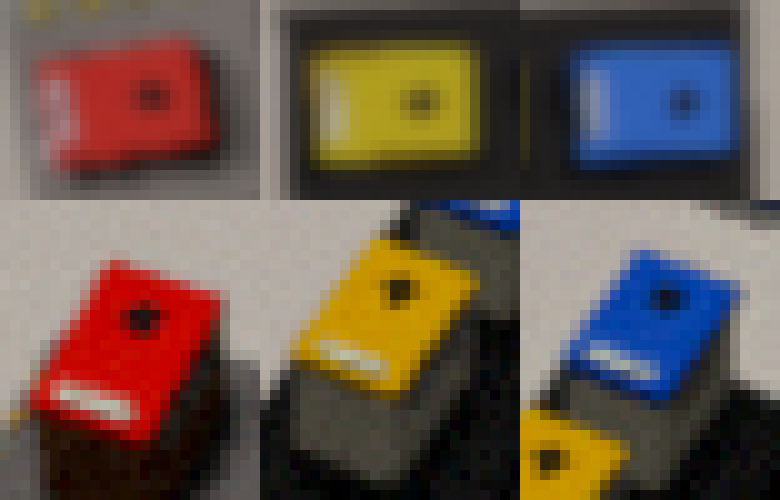

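```bash
cat >> h.py <<'E'
H2={'red':((172,110,75),(186,256,256)),'orange':((7,140,90),(19,255,255)),'yellow':((20,110,75),(34,255,255)),'blue':((98,90,75),(122,255,255))}
def cap(im,n,col,uv0,z,w=22,f=8):
    x,y=int(uv0[0])-w,int(uv0[1])-w
    c=cv2.resize(im[y:y+2*w,x:x+2*w],None,fx=f,fy=f,interpolation=cv2.INTER_CUBIC)
    h=cv2.cvtColor(c,cv2.COLOR_BGR2HSV).astype(int)
    if col=='red': h[...,0]=np.where(h[...,0]<90,h[...,0]+180,h[...,0])
    a,b=H2[col]; m=np.all((h>=a)&(h<=b),axis=2).astype(np.uint8)
    cs,_=cv2.findContours(m,cv2.RETR_EXTERNAL,cv2.CHAIN_APPROX_NONE)
    k=min([k for k in cs if cv2.contourArea(k)>40*f*f/4],key=lambda k:np.hypot(*(k[:,0].mean(0)-w*f)))
    uv=(k[:,0]+.5)/f-.5+[x,y]
    r=cv2.minAreaRect((ray(n,uv,z)[:,:2]*1000).astype(np.float32))
    hull=np.zeros_like(m); cv2.fillConvexPoly(hull,cv2.convexHull(k),1); 
    inn=cv2.erode(hull,np.ones((2*f+1,2*f+1),np.uint8))>0
    V=h[...,2]; dark=inn&(V<0.75*np.median(V[inn])); 
    dot=(np.argwhere(dark).mean(0)[::-1]+.5)/f-.5+[x,y] if dark.any() else uv[0]*np.nan
    return r,ray(n,dot,z)[0][:2]*1000
E
python3 - <<'E'
from h import *
S={'top':{'red':(206,171),'yellow':(262,180),'blue':(284,179),'orange':(211,197)},'scene':{'red':(210,233),'yellow':(256,199),'blue':(267,182),'orange':(240,249)}}
Z=dict(red=.078,yellow=.068,blue=.068,orange=.052)
for n in S:
    im=cv2.imread(f"pics/{n}0.png")
    for c in S[n]:
        r,d=cap(im,n,c,S[n][c],Z[c],w=13); print(n,c,np.round(r[0],1),np.round(r[1],1),round(r[2],1),"dot",d.round(1))
for p,z in [((.55,.008),.042),((.59,-.17),.02),((.56,-.35),0)]:
    print(p,proj('top',(*p,z)),proj('scene',(*p,z)))
E
```

```text
top red [623.   17.3] [33.4 46.1] 9.3 dot [623.8  11.5]
top yellow [ 595.1 -138.7] [34.4 48.5] 2.2 dot [ 595.2 -146.1]
top blue [ 597.1 -200.7] [34.4 47.2] 1.4 dot [ 595.9 -199.9]
top orange [549.9   6.9] [36.7 16.2] 7.9 dot [nan nan]
scene red [619.2  21.5] [31.8 46.2] 8.1 dot [621.4  12.4]
scene yellow [ 590.5 -135.9] [32.  49.7] 1.4 dot [ 592.  -141.4]
scene blue [ 592.5 -197.1] [31.  45.9] 1.6 dot [ 593.4 -205.4]
scene orange [545.5   9.8] [35.  14.2] 9.1 dot [nan nan]
(0.55, 0.008) [[211.12339709 197.26607289]] [[238.86493552 250.47635955]]
(0.59, -0.17) [[272.60387485 182.18543269]] [[261.90918007 198.94720816]]
(0.56, -0.35) [[332.82441564 191.07766564]] [[302.84851517 165.59011046]]
```

Run:
```python
from h import *
print(ray('top',[(322.5,161),(364,158),(325,221),(365,218)],.076)*1000)
print(ray('top',[(322.5,161),(364,158),(325,221),(365,218)],.038)*1000)
print(ray('scene',[(288,123),(271,145),(343.5,150),(325,168.5)],.076)*1000)
def q(y): return (Ro.from_euler('z',y,degrees=True)*Ro.from_euler('x',180,degrees=True)).as_quat()
for nm,p,y in [('red',(.621,.0194,.1),8.5),('blue',(.595,-.199,.1),1.5),('bin',(.555,-.35,.15),5),('grip',(.5477,.0083,.1),98.5),('grip',(.5477,.0083,.1),70)]:
  for k in (0,180):
    j=manip.solve_ik(p,q(y+k)); print(nm,k,None if j is None else np.round(j,2))
```

```text
[[ 643.12621223 -308.03198533   76.        ]
 [ 648.74816535 -423.69232664   76.        ]
 [ 476.72147078 -309.99327785   76.        ]
 [ 482.32417706 -420.85916698   76.        ]]
[[ 646.98302617 -314.92943847   38.        ]
 [ 652.82475739 -435.11127061   38.        ]
 [ 474.07305136 -316.96740349   38.        ]
 [ 479.89478332 -432.1673547    38.        ]]
[[ 642.41891973 -408.52012154   76.        ]
 [ 639.95857588 -305.2614833    76.        ]
 [ 464.88309049 -386.41980625   76.        ]
 [ 478.72841872 -298.7098121    76.        ]]
red 0 [ 0.48  0.44 -0.69  1.66  0.3   1.15 -0.15]
red 180 [-0.88  0.56  1.07  1.71 -0.53  1.19 -2.67]
blue 0 [ 0.71  0.42 -0.53  1.65  0.23  1.14  0.14]
blue 180 [-0.52  0.58  1.07  1.69 -0.54  1.2  -2.43]
bin 0 [ 0.83  0.41 -0.4   1.53  0.16  1.24  0.5 ]
bin 180 [ 0.54  0.38 -0.02  1.54  0.01  1.22 -2.54]
grip 0 [ 0.66  0.31 -0.83  1.84  0.26  1.1   1.46]
grip 180 [ 0.52  0.27 -0.66  1.84  0.19  1.09 -1.63]
grip 0 [ 0.61  0.3  -0.77  1.84  0.23  1.1   0.98]
grip 180 [ 0.49  0.27 -0.62  1.84  0.17  1.09 -2.12]
```

```bash
cat >> h.py <<'E'
def q(y): return (Ro.from_euler('z',y,degrees=True)*Ro.from_euler('x',180,degrees=True)).as_quat()
def st(s=''):
    o=manip.observe(); r=Ro.from_quat(o['eef_rot']).as_matrix()
    print(s,round(o['time'],2),'p',np.round(np.array(o['eef_pos'])*1000,1),'yaw',round(np.degrees(np.arctan2(r[1,0],r[0,0])),1),'F',np.round(o['ft_force'],1),'T',np.round(o['wrist_torque'],2),'gap',round(o['finger_gap']*1000,1)); return o
E
python3 - <<'E'
from h import *
manip.move_ptp((.621,.0194,.15),q(8.5)); st()
manip.line_to((.621,.0194,.036),rate=.12); st()
manip.move_gripper(0.02,grip_force=40); st()
grab('top','t1',(170,130,260,240),5); grab('scene','s1',(160,150,300,290),4)
E
```

```text
2.58 p [621.2  17.5 150. ] yaw 8.3 F [ 0.7 -1.4 -0.1] T [-0.01 -0.05  0.02] gap 85.2
 3.67 p [621.8  19.6  36.9] yaw 8.5 F [ 0.2 -0.3  1.1] T [ 0.02 -0.01 -0.01] gap 85.2
 4.22 p [621.8  19.5  36.5] yaw 8.5 F [0.9 0.3 1.4] T [ 0.05 -0.4   0.04] gap 28.9
```

View pics/s1.png

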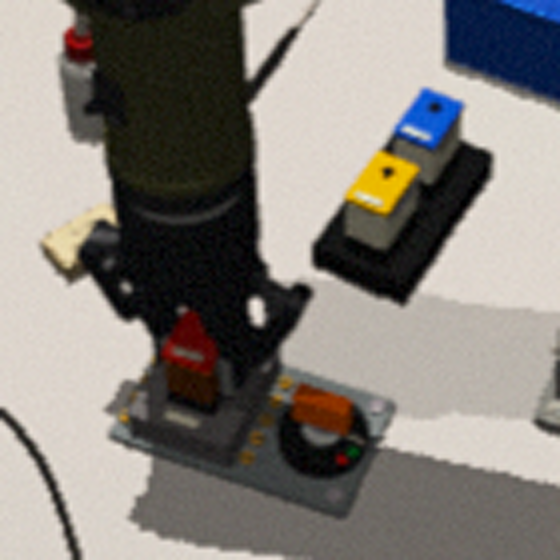

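The red relay is gripped (gap 28.9 mm, almost no side force). Next I'll pull it out and carry it to the bin.

Run:
```python
from h import *
p=manip.observe()['eef_pos']
manip.line_to((p[0],p[1],.075),rate=.08); st('out')
manip.line_to((p[0],p[1],.17),rate=.2)
manip.move_ptp((.56,-.36,.17),q(3)); st('binover')
grab('scene','s2',(230,60,400,220),4)
print(manip.line_to((.56,-.36,.037),rate=.12,contact_N=15)); st()
manip.move_gripper(0.06); manip.line_to((.56,-.36,.16),rate=.2); st()
grab('top','t2',(180,110,390,250),3)
```

```text
out 4.97 p [621.3  19.4  74.8] yaw 8.5 F [-0.1  0.5 -1. ] T [0.02 0.03 0.04] gap 29.0
binover 7.03 p [ 561.3 -357.3  170.1] yaw 3.2 F [ 1.1  0.9 -0.2] T [ 0.02 -0.06  0.  ] gap 29.2
False
 8.33 p [ 560.7 -360.4   38.1] yaw 3.0 F [0.1 0.1 0. ] T [ 0.01 -0.01 -0.  ] gap 29.3
 9.5 p [ 559.2 -359.7  158.7] yaw 3.0 F [-0.2  0.1 -0.5] T [ 0.05  0.01 -0.01] gap 59.7
```

View pics/s2.png

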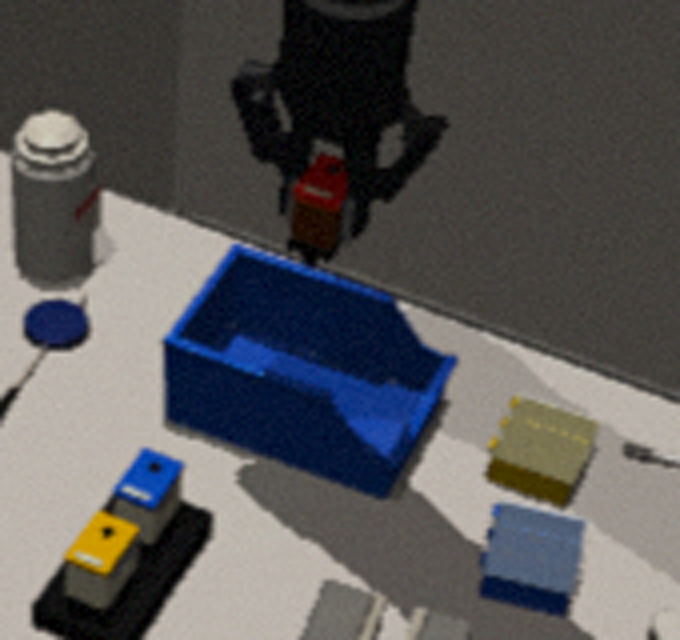

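View pics/t2.png

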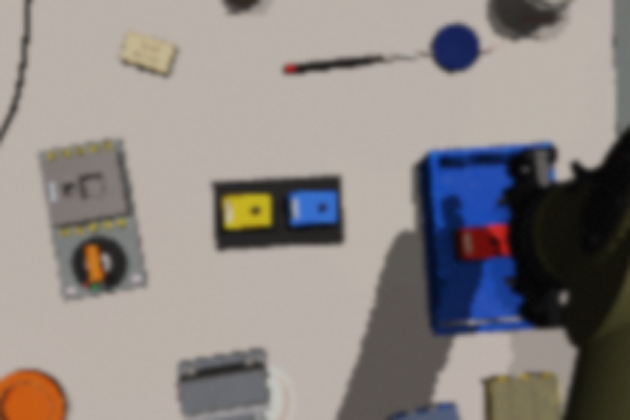

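Red is in the bin (around (482,242) in the crop) and the socket is empty. Next is the blue relay.

Run:
```python
from h import *
manip.move_gripper(.07)
manip.move_ptp((.595,-.199,.15),q(1.5))
manip.line_to((.595,-.199,.026),rate=.12); st()
manip.move_gripper(0.02,grip_force=40); st('grip')
manip.dwell(.1)
im=grab('scene','s3',(230,130,330,230),5)
o=st()
p=o['eef_pos']
manip.line_to((p[0],p[1],.065),rate=.08); st('out')
manip.line_to((p[0],p[1],.15),rate=.2)
manip.move_ptp((.6215,.0195,.15),q(8.5)); manip.line_to((.6215,.0195,.07),rate=.12); manip.dwell(.2); st('over')
grab('scene','s4',(150,130,290,270),5)
```

```text
11.7 p [ 595.8 -199.1   27. ] yaw 1.5 F [ 0.5 -0.9  0.7] T [-0.02  0.01 -0.  ] gap 70.1
grip 12.15 p [ 595.4 -199.2   26.7] yaw 1.5 F [-0.6 -0.1  3.5] T [-0.01  0.15  0.02] gap 29.6
 12.3 p [ 595.4 -199.2   26.7] yaw 1.5 F [-0.5 -1.1  4.9] T [0.01 0.2  0.04] gap 28.9
out 12.94 p [ 595.2 -199.3   65.1] yaw 1.5 F [-0.4  0.2  0.3] T [0.01 0.01 0.01] gap 29.1
over 15.42 p [622.2  19.6  71. ] yaw 8.5 F [ 0.1 -0.9  0.2] T [0.   0.03 0.  ] gap 29.2
```

View pics/s3.png

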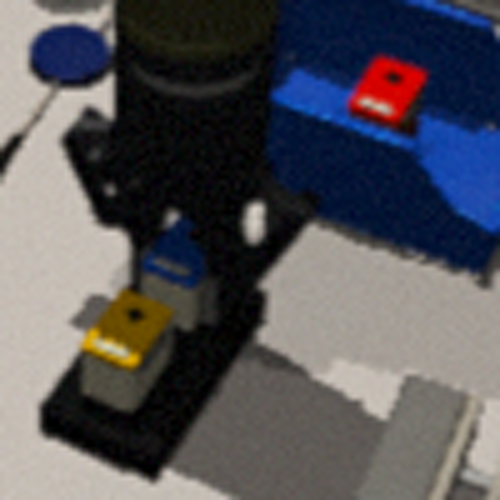

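View pics/s4.png

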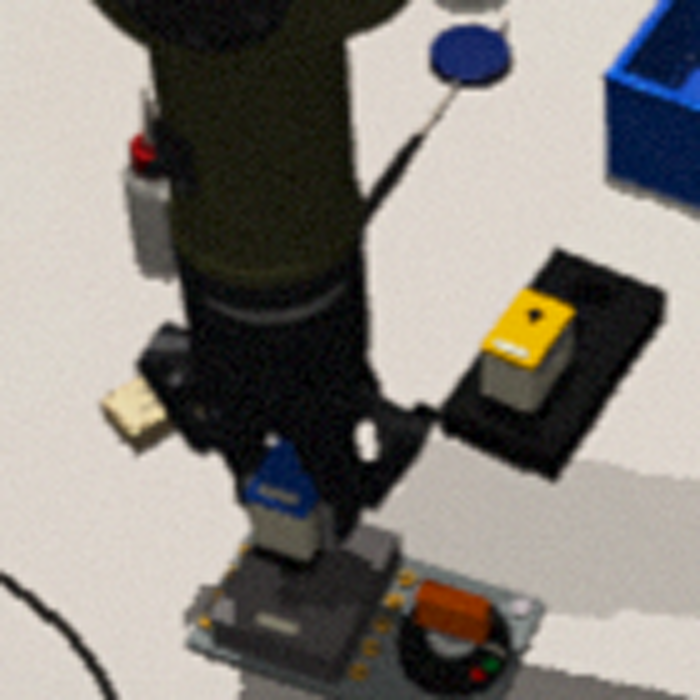

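Run:
```python
from h import *
print(manip.line_to((.621,.0195,.035),rate=.04,contact_N=15)); manip.dwell(.1); st()
grab('scene','s5',(150,170,270,270),5)
```

```text
True
 16.41 p [621.9  19.8  36.7] yaw 8.5 F [-0.1 -0.6  4.2] T [-0.09  0.18  0.03] gap 29.2
```

View pics/s5.png

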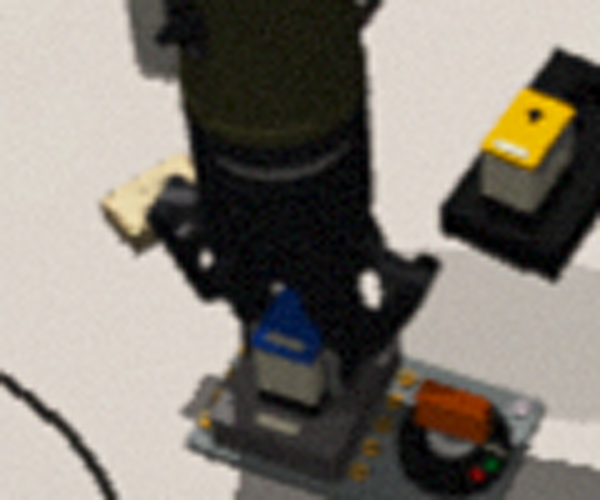

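Run:
```python
from h import *
print(manip.line_to((.6213,.0196,.033),rate=.03,contact_N=12)); st('press')
manip.move_gripper(.07); o=st('rel'); p=o['eef_pos']
manip.line_to((p[0],p[1],.15),rate=.15)
manip.move_ptp((.5475,.0085,.15),q(98.5)); st()
grab('scene','s6',(150,150,290,290),4); grab('top','t6',(170,130,260,240),5)
```

```text
True
press 16.67 p [621.9  19.8  36.7] yaw 8.5 F [-1.  -0.7  5.2] T [-0.01  0.31  0.06] gap 29.0
rel 17.14 p [621.9  19.8  36.2] yaw 8.5 F [0.7 0.1 0.9] T [ 0.03 -0.   -0.  ] gap 70.1
 19.43 p [547.5   8.5 149.7] yaw 98.5 F [ 0.1 -0.4  0.1] T [-0.    0.01 -0.03] gap 70.0
```

View pics/s6.png

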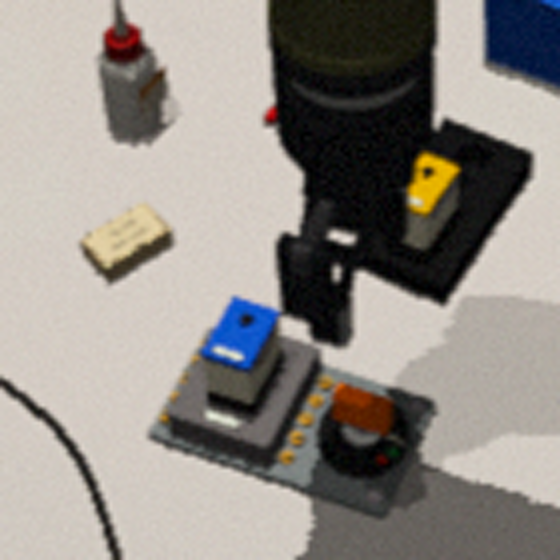

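View pics/t6.png

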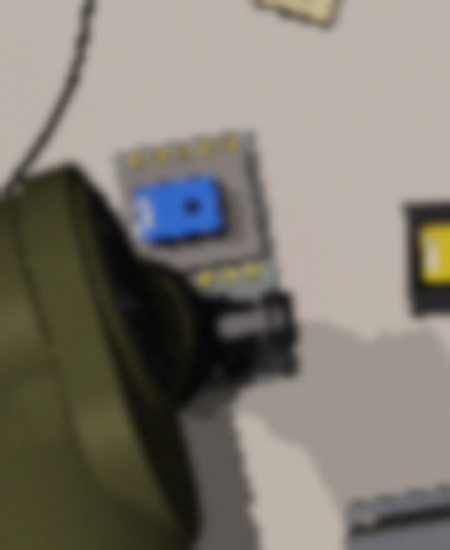

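Blue appears seated, with its bar at the socket's bar end. I'll check the cap numerically against the red baseline.

Run:
```python
from h import *
for n,u in(('top',(206,171)),('scene',(210,233))):
    for nm,c in ((f"pics/{n}0.png",'red'),(f"pics/{n[0]}6_full.png",'blue')):
        r,d=cap(cv2.imread(nm),n,c,u,.078,w=13); print(n,c,np.round(r[0],1),np.round(r[1],1),round(r[2],1),d.round(1))
manip.move_gripper(.045)
manip.line_to((.547,.0085,.023),rate=.12,contact_N=10); st('down')
manip.move_gripper(0.0,grip_force=50); st('grip');
```

```text
top red [623.   17.3] [33.4 46.1] 9.3 [623.8  11.5]
top blue [621.7  16.9] [33.6 46.6] 8.7 [620.2  11. ]
scene red [619.2  21.5] [31.8 46.2] 8.1 [621.4  12.4]
scene blue [618.1  21.4] [32.  46.1] 8.4 [620.1  13.8]
down 21.11 p [547.7   8.6  23.8] yaw 98.5 F [-0.7  0.  -0.3] T [ 0.01 -0.02 -0.01] gap 44.6
grip 21.5 p [547.5   7.7  23.7] yaw 98.5 F [-1.3 -3.   5.2] T [-0.45  0.28  0.05] gap 11.2
```

Run:
```python
from h import *
p=(.547,.0083,.023)
for d in (4,8,12):
    manip.move_ptp(p,q(98.5-d)); st(d)
grab('scene','s7',(200,200,290,290),6)
```

```text
4 21.75 p [547.5   7.8  23.7] yaw 94.5 F [-0.9 -2.1  6.6] T [-0.32  0.29  0.1 ] gap 10.7
8 22.0 p [547.4   7.9  23.7] yaw 90.5 F [-1.1 -1.8  5.6] T [-0.35  0.31  0.14] gap 11.2
12 22.25 p [547.5   8.   23.7] yaw 86.6 F [-1.  -1.4  6.3] T [-0.33  0.34  0.18] gap 11.2
```

View pics/s7.png

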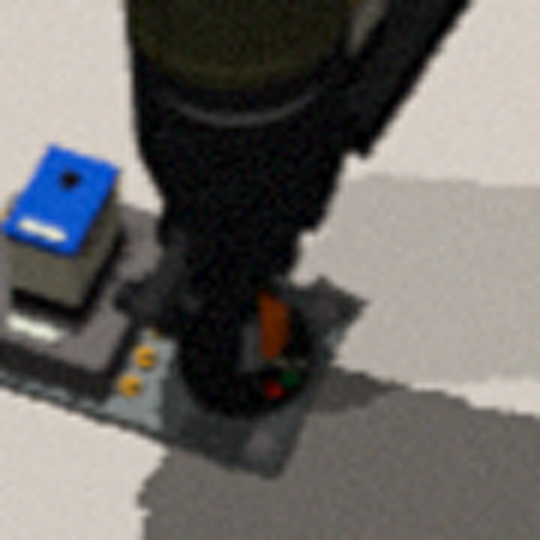

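Torque tracks the twist (0.18 N m at 12°), so I'll go to 20° and hold.

Run:
```python
from h import *
p=(.547,.0083,.023)
for d in (16,20):
    manip.move_ptp(p,q(98.5-d)); st(d)
for i in range(4): manip.dwell(.3); st('hold')
grab('scene','s8',(200,200,290,290),6)
```

```text
16 22.55 p [547.5   8.1  23.7] yaw 82.6 F [-0.8 -1.2  5.5] T [-0.3   0.24  0.27] gap 11.3
20 22.8 p [547.5   8.2  23.7] yaw 78.6 F [-1.6 -1.5  5.9] T [-0.24  0.17  0.32] gap 11.0
hold 23.1 p [547.6   8.2  23.7] yaw 78.6 F [-1.4 -1.4  6.5] T [-0.23  0.21  0.35] gap 11.4
hold 23.4 p [547.5   8.2  23.7] yaw 78.6 F [-1.  -2.1  5. ] T [-0.21  0.22  0.38] gap 11.1
hold 23.7 p [547.5   8.2  23.7] yaw 78.6 F [-1.8 -2.4  5.5] T [-0.23  0.21  0.31] gap 11.3
hold 24.0 p [547.5   8.2  23.7] yaw 78.6 F [-0.9 -2.1  5.9] T [-0.28  0.21  0.3 ] gap 11.3
```

View pics/s8.png

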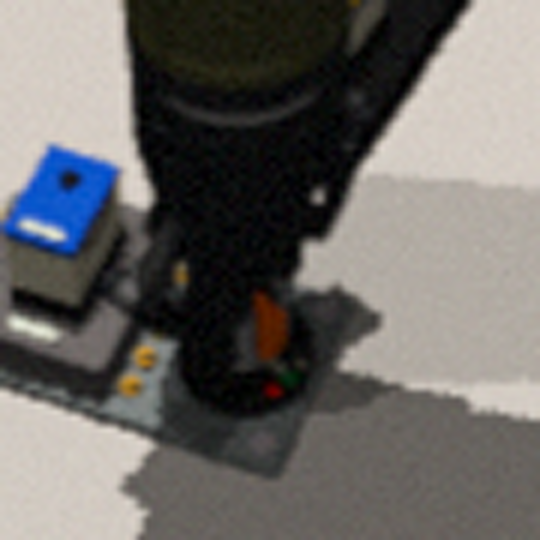

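Held at about 0.33 N m, with the pointer near the green mark. Next I'll return it, release, retreat and check.

Run:
```python
from h import *
p=(.547,.0083,.023)
manip.move_ptp(p,q(98.5)); st('back')
manip.move_gripper(.045); o=st('open')
manip.line_to((.5475,.0083,.16),rate=.15)
manip.move_ptp((.48,-.25,.25),q(60)); manip.dwell(.3); st()
for n,s in(('top',{'blue':(206,171),'orange':(211,197),'yellow':(262,180)}),('scene',{'blue':(210,233),'orange':(240,249),'yellow':(256,199)})):
    im=grab(n,n[0]+'9',(160,110,350,260) if n=='top' else (150,100,350,280),3.5)
    for c in s:
        try: r,d=cap(im,n,c,s[c],dict(blue=.078,orange=.052,yellow=.068)[c],w=13); print(n,c,np.round(r[0],1),np.round(r[1],1),round(r[2],1))
        except Exception as e: print(n,c,e)
```

```text
back 24.45 p [547.5   7.7  23.7] yaw 98.6 F [-2.1 -2.6  7.9] T [-0.34  0.31  0.  ] gap 10.9
open 24.88 p [546.8   8.5  22.8] yaw 98.5 F [ 0.2  0.1 -0.5] T [ 0.01 -0.02  0.02] gap 45.2
 27.33 p [ 480.4 -248.9  249.8] yaw 60.1 F [ 0.  -0.4 -0.5] T [ 0.08 -0.01  0.01] gap 45.2
top blue [621.8  17. ] [33.5 46.7] 8.1
top orange [549.9   6.8] [37.6 17.7] 4.7
top yellow [ 595.1 -138.7] [35.6 49.8] 2.2
scene blue [618.4  21. ] [31.6 45.3] 8.8
scene orange [545.5  10. ] [35.5 14.3] 8.2
scene yellow [ 590.5 -135.8] [32.  49.3] 1.4
```

View pics/s9.png

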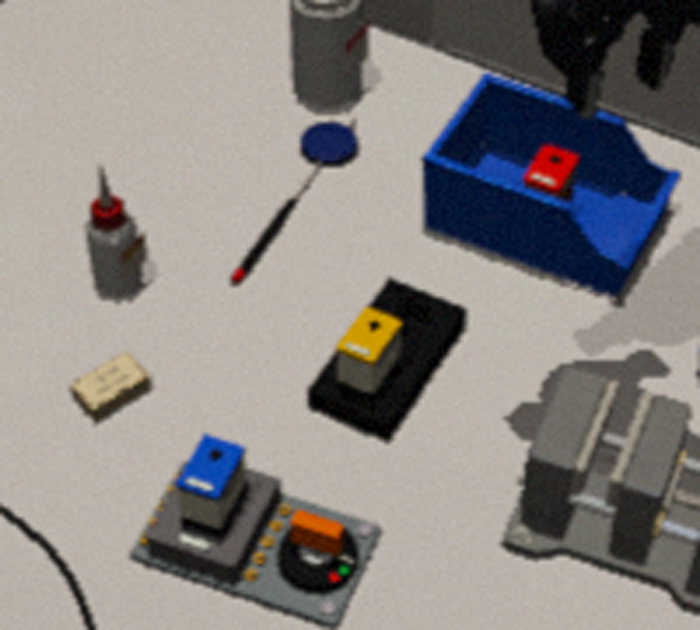

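View pics/t9.png

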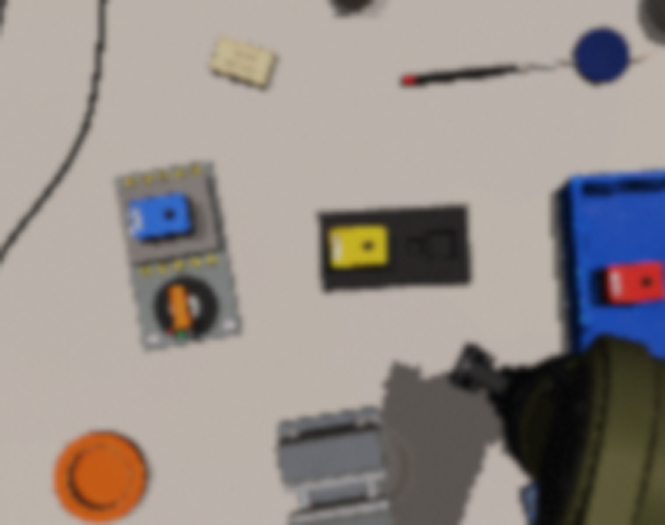

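Run:
```python
from h import *
for n,u in(('top',(211,197)),('scene',(240,249))):
    for f in(f'pics/{n}0.png',f'pics/{n[0]}9_full.png'):
        m=mask(cv2.imread(f),'orange'); cs,_=cv2.findContours(m,0,1)
        c=min([c for c in cs if cv2.contourArea(c)>200],key=lambda c:np.hypot(*(c[:,0].mean(0)/4-u)))
        mo=cv2.moments(c); b=np.zeros_like(m); cv2.drawContours(b,[c],-1,1,-1)
        P=ray(n,(np.argwhere(b)[:,::-1]+.5)/4-.5,.052)[:,:2]; w,v=np.linalg.eigh(np.cov(P.T)); print(n,P.mean(0).round(4),np.degrees(np.arctan(v[1,1]/v[0,1])).round(2))
manip.finish_job()
```

```text
top [0.5494 0.0073] 9.07
top [0.5493 0.0073] 8.17
scene [0.5454 0.0097] 8.14
scene [0.5454 0.0098] 8.08
the job is handed in; nothing more can be done
```

The job is done and handed in at about 27 s of the 58 s allowed; no verdict was reported.

- **Failed relay:** I pulled the red-capped relay straight out and set it down in the blue bin. The last pictures show it standing there.
- **Good relay:** I plugged the blue-capped relay into the socket with its white bar at the socket's bar end. It stopped on contact at its expected seated height. In both views its cap lies within about 1.3 mm and 1.5° of where the red one stood.
- **Screw check:** I twisted the grip clockwise 20° (0.35 rad) and held it for about 1.2 s at 0.30–0.38 N m on the wrist sensor, well below the red zone. I then turned it back and let go. Its bar angle is within about 1° of the start in both views.
- **Bystanders:** The yellow-capped relay measured within 0.1 mm of its starting place. The tape roll and fuse pack look unmoved in the pictures, but I did not measure them. The arm was clear of everything at hand-in.

**Disagreements between measurements:**
- The two cameras differ by a steady 4 mm or so in x and in y, which I averaged out.
- One coarse top-view reading of the grip gave 4.7° instead of about 8°. A stricter colour mask gave 8.2° (top) and 8.1° (scene), so I took that reading as mask noise.

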